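# Shut the chocolate-drop tub

## Task

Somebody left the tongs lying across the open collar of the spin-lid tub. Lay them level on the tong rest, in both saddles, either way round, and screw the tub's loose lid fully home: clockwise from above, until it stops. The tub is full and heavy, so turn only the lid and leave the tub standing where it is; do not disturb the two jars, the empty cup or the trodden chocolate, and do not drop the tongs on the table.

Things in the scene. Friction and masses are not known exactly. Their poses are not given: they have to be found in the camera images.
- tub: round white plastic tub, loose but heavy (about 2.3 kg), 152 mm across its collar and 118 mm high; origin: centre of its underside, z up. The collar is open on top (bore 135 mm across, wall 8.5 mm) and the screw lid sits down inside it. A small grey mark on the rim lies on the tub's own +x side
- tub_rim (a point): centre of the collar's top plane, 118 mm above the tub's underside, on the lid's axis
- lid (a joint): how far the grey lid is unscrewed, rad: 0 = screwed fully home against its stop, grows counter-clockwise from above (opening); stiff, stays where it is left, needs about 4 N pushed sideways at 36 mm from the axis. It rises 1.3 mm per rad on its thread and cannot come off (it ends at 5.8)
- lid_centre (a point): top of the lid's grip bar, on the axis. The lid is a flat dish with a straight grip bar across it: 108 mm long (54 mm each side of the axis), 9 mm thick, 18 mm high over the flat (a boss 30 mm across, 12 mm high, surrounds the axis). Lid home: flat 29 mm, bar top 11 mm below the rim. Free room beside the bar out to 62 mm from the axis
- lid_bar_end (a point): top of the grip bar 50 mm from the axis, on the end with the small white pointer; with the lid home this pointer stands at the mark on the tub's rim (the tub's +x side)
- tongs: steel serving tongs lying flat, 336 x 66 x 38 mm, 80 g, a rigid V. Origin: mid-length, on the underside; x runs from the joined end (-168) to the two spread scoops (+168), z up. Centre of mass 19 mm from the origin towards +x; there 37 mm wide over both legs, underside 2 mm up, top 31 mm up. Width 9 mm at x = -135, evenly growing to 58 mm at x = +140
- tong_rest: fixed folded-steel tong rest: base plate 124 x 88 mm with two upright saddle plates, each 4 mm thick, standing 50 mm before and behind its middle. Origin: centre of its underside; x runs through both saddles (the way the tongs lie), z up
- rest_saddle (a point): midway between the two saddles at the height of their supporting edges (50 mm over the table). Each edge is 68 mm wide between two ears that stand 16 mm above it
- nut_jar: tall glass jar of nuts with a metal lid, 91 mm across, 181 mm high, loose; origin: centre of its underside
- sweets_jar: tall clear jar of coloured sweets with a metal lid, 92 mm across, 171 mm high, loose; origin: centre of its underside
- empty_cup: empty brown pleated paper cup, 48 x 50 x 26 mm, loose on the table; origin: centre of its underside
- chocolate_lone: chocolate in a trodden-flat brown cup, 55 x 71 x 17 mm, loose on the table; origin: centre of its underside

How it is judged:
By the outcome, as a careful person would: the job done as asked, in the order asked, and still so for the second after the job is handed in, with the robot touching nothing.
It also fails if it takes over 58 s, if anything falls off the work surface, if the arm or the gripper's body presses on something with over 40 N, if the wrist force passes 120 N, or if a joint passes its speed limit or range.

## Robot

A 7-joint arm with a two-finger parallel gripper is mounted at the origin on a cart in front of the work surface, level with it; the furniture and walls round the work are solid. World frame = base frame: x ahead of the robot, y to its left, z up, the work surface at z = 0. Lengths are in m, angles in rad, forces in N, time in s.
With the tool pointing down it reaches from about 0.425 to 0.875 m from the base axis. Payload 4.7 kg.
Tool frame: the origin (TCP) lies between the finger pads; the fingertips stand 19 mm ahead of it and the grasp point (between the pads) is the TCP (ctrl.tip_extent is the distance from the TCP to the fingertips, in m); z points along the fingers, y is the line along which they close (so a half turn about z gives the same grasp; the last joint's range is limited). The gripper opens to 87 mm and grips with 3 to 60 N. Pads are 19 mm wide; open, the fingers measure 117 mm over their backs; the gripper's body (75 mm by 190 mm) begins 51 mm behind the grasp point.
Start: joints at [-1.196, 0.321, -0.07, 1.45, 0.023, 1.371, -0.057], TCP at [0.229, 0.608, 0.242] pointing down, gripper open.
Joint ranges: [-2.86, 2.86], [-0.3, 2.09], [-1.38, 1.24], [0.06, 2.45], [-1.56, 4.7], [0.09, 2.05], [-2.69, 2.69]. Speed limits (rad/s): [2.57, 2.57, 3.14, 3.14, 3.14, 3.14, 3.14].

## Interface

Orientations are given as a rotation vector (axis times angle).
In Python, from bench import ctrl gives the robot as it stands.
- The arm moves only by the shell command python3 -m crank 'ROWS' [OPENING] [FORCE]. ROWS is JSON, a list of rows, each an object of numbers: "tx", "ty", "tz": the shift along the tool's x, y, z in mm; "turn": the turn about the tool's z in units of 5 degrees (1.0 is 5 degrees). In form: [{"tx": .., "ty": .., "tz": .., "turn": ..}, ...]. A call has 1 to 5 rows; each row is the pose to reach, as a shift and turn from the pose commanded when the call began, along the tool's axes at that moment; what a row does not reach only later rows make up. A row lasts 1/8 s, in which the tool goes at most 62.5 mm and 10.7 degrees, less where a joint would pass 70% of its speed; a pose out of reach is approached as far as the arm can. A call with a gripper value outside its range is refused whole. OPENING is the finger opening in mm, from 0 to 87, set as the call begins (- or left out, the last holds). The fingers move at their own pace and stop on an object; FORCE is the grip in N (left out, the last holds). Time passes only in rows, so rows that repeat a pose let the fingers close. It gives the time, the measured TCP pose, the force, the opening and the grip force at its end, in the units of the state.
- ctrl.get_state(): the state, without advancing time (a new reading comes with each control period).
- ctrl.get_image(name): name is "side" or "top" or "wrist"; returns (picture, depth): 480x640x3 uint8, red, green, blue; 480x640 float32, m along the optical axis (not along the pixel's ray), 0 where there is no reading.
- ctrl.camera_model(name): a dict with "intrinsics" (3x3 intrinsics, pixels), "origin" and "orientation" of the camera in the world. Camera axes: x right, y down, z forward; pixel columns grow to the right and rows downward; lengths in m; the calibration is good to about 2 mm. A picture is of the moment at which its call begins: read the wrist's pose just before it. camera_model takes no time and is no camera call; for the wrist camera it gives the pose at the moment of the call.
- ctrl.close_job(): hands the job in; it is judged then, once.
Trained networks look in the newest picture that a camera, given by its name, has taken for a name from the list of things; names that differ only in an ending like _2 or _b are one class to them, and where a whole thing is asked for, a point or a joint stands for the part that bears it (a point fixed in the world has none). Each returns a list of dicts, best first, with "confidence" (0 to 1); they miss things now and then, are a little off and sometimes report something else, mostly with a low value. They report only what shows in the picture. A call takes as long as a camera call.
- ctrl.recognise(camera, query): "xyz" ([x, y, z] in m, in world coordinates, good to about 4 mm: the middle of the surface that is visible of it).
- ctrl.mark_of(camera, query): "xyz" ([x, y, z] in m, in world coordinates, good to about 4 mm: a listed point, or the origin of a listed thing).
The state is a dict: "time": time; "joint_positions": joint angles; "qd": joint speeds; "joint_torque": joint torques, N m; "position": TCP position; "tool_rot": TCP orientation; "ft_force": force on the tool from outside, world axes, zero at the start; "torque": the same for the moment, N m; "grip_width": opening from 0.0 (shut) to 1.0 (fully open); "grip_force": force on a finger pad.
Only numpy, scipy, OpenCV 4.12 (cv2) and the standard library are available. Lean on these libraries where they do the work, as an engineer would, in place of code of your own. Each camera call takes 0.05 s, during which the arm holds its last target. There are 200 camera calls.

## Working session

There is one attempt and no reset: what is moved stays moved. The work goes in short steps, Python scripts to look and compute and a shell command to move; the robot and the scene stay as the last step left them, time stands still between calls to the robot, and variables do not carry over. Pictures are saved under pics/ and viewed, at most 10 in all, crops included, and the job is handed in when it is done.

```bash
ls; mkdir -p pics; python3 - <<'E'
from bench import ctrl
import cv2,numpy as np
np.set_printoptions(precision=4,suppress=True)
s=ctrl.get_state();print(s['time'],s['position'],s['tool_rot'],s['ft_force'],ctrl.tip_extent)
ims=[]
for c in ['top','side']:
    p,d=ctrl.get_image(c);cv2.imwrite(f'pics/{c}0.png',p[:,:,::-1]);np.save(f'{c}0d.npy',d)
    m=ctrl.camera_model(c);print(c,np.array(m['intrinsics']).tolist(),m['origin'],np.array(m['orientation']).tolist())
    for n in ['tub','tub_rim','lid_centre','lid_bar_end','tongs','tong_rest','rest_saddle','nut_jar','sweets_jar','empty_cup','chocolate_lone']:
        print(c,n,[(np.round(r['xyz'],4).tolist(),round(r['confidence'],2)) for r in ctrl.mark_of(c,n)][:3])
print(ctrl.get_state()['time'])
E
```

```text
pics
0.0 [0.2293 0.6076 0.2404] [-0.5636 -3.0904  0.0031] [-0.573  -0.2779 -0.1664] 0.019
top [[531.6553342401893, 0.0, 317.83829388556325], [0.0, 531.6553342401893, 248.04011799908312], [0.0, 0.0, 1.0]] [ 0.2605 -0.0142  1.3121] [-2.136527295294783, 2.085987160694323, -0.22479988059739528]
top tub [([0.5665, -0.008, -0.0017], 0.91)]
top tub_rim [([0.3413, 0.1981, 0.0009], 0.71)]
top lid_centre [([0.5638, -0.0078, 0.1101], 0.69), ([0.5599, -0.0121, 0.1183], 0.44)]
top lid_bar_end [([0.5466, -0.0584, 0.1125], 0.76)]
top tongs [([0.5638, -0.039, 0.1148], 0.86), ([0.3402, 0.1982, 0.0009], 0.52)]
top tong_rest [([0.4766, 0.2188, -0.0034], 0.75), ([0.5429, -0.0587, 0.1124], 0.67), ([0.5627, -0.0122, 0.118], 0.35)]
top rest_saddle [([0.4791, 0.2129, 0.0501], 0.88)]
top nut_jar [([0.3949, -0.0262, -0.0025], 0.62)]
top sweets_jar [([0.6799, -0.2554, 0.0001], 0.85)]
top empty_cup [([0.7052, 0.1979, 0.0], 0.75)]
top chocolate_lone [([0.3426, 0.1969, 0.0004], 0.69)]
side [[519.4062906507738, 0.0, 326.9014597476426], [0.0, 519.4062906507738, 243.44098082606425], [0.0, 0.0, 1.0]] [0.3825 0.7446 0.5976] [-0.2785242520006258, 2.6583748894099846, -1.4850165097201808]
side tub [([0.5648, -0.0071, 0.0033], 0.62)]
side tub_rim [([0.5629, -0.0111, 0.1159], 0.7)]
side lid_centre [([0.5641, -0.0089, 0.1109], 0.6), ([0.6814, -0.2545, -0.0011], 0.53), ([0.3935, -0.0275, 0.0003], 0.37)]
side lid_bar_end [([0.5442, -0.0598, 0.1141], 0.8)]
side tongs [([0.5629, -0.0379, 0.1138], 0.73)]
side tong_rest []
side rest_saddle [([0.477, 0.2113, 0.0501], 0.93)]
side nut_jar [([0.3931, -0.0292, -0.001], 0.93)]
side sweets_jar [([0.6816, -0.2547, -0.0002], 0.69)]
side empty_cup [([0.7066, 0.1972, 0.0033], 0.92)]
side chocolate_lone [([0.3381, 0.1987, -0.0002], 0.6), ([0.3927, -0.0293, -0.0018], 0.23)]
1.2
```

View pics/top0.png

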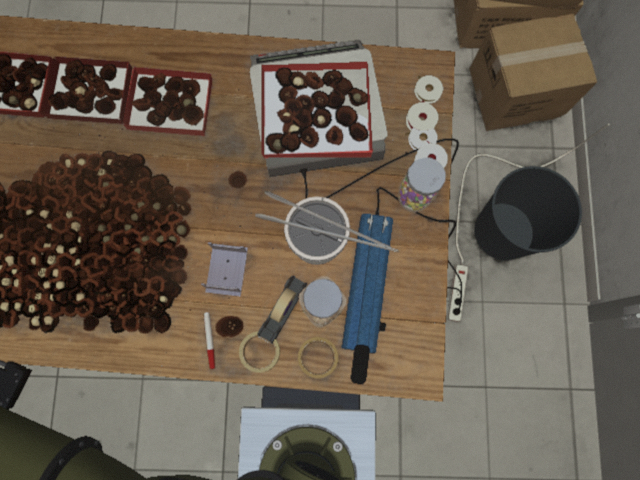

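View pics/side0.png

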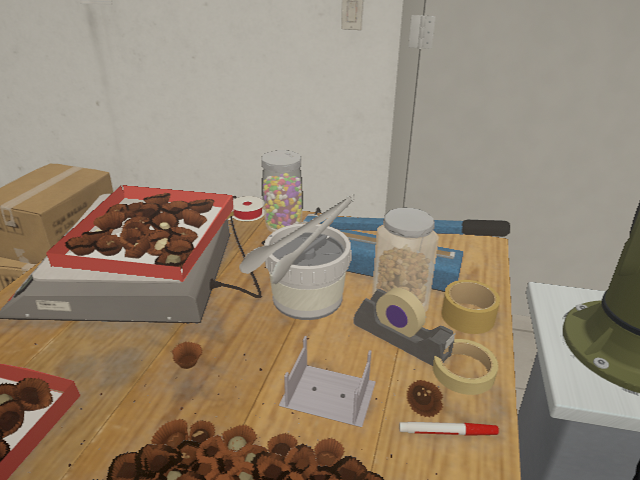

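The top view shows the tongs across the tub at about (317,228), with the scoops at left (260–275, 196–216) and the joined end at (392,248). The rest is at (227,270) with its saddles top and bottom. The side view agrees with this. Next I'll measure the axes.

```bash
cat > h.py <<'E'
import numpy as np,cv2
from scipy.spatial.transform import Rotation as R
from bench import ctrl
np.set_printoptions(precision=4,suppress=True)
def cloud(d,m):
    K=np.array(m['intrinsics']);v,u=np.nonzero(d>0);z=d[v,u]
    P=np.c_[(u-K[0,2])/K[0,0]*z,(v-K[1,2])/K[1,1]*z,z]
    o=np.array(m['orientation']);r=R.from_rotvec(o) if o.ndim==1 else R.from_matrix(o)
    return r.apply(P)+m['origin'],u,v
def tool():
    s=ctrl.get_state();return np.array(s['position']),R.from_rotvec(s['tool_rot'])
def goal(xyz,yaw):
    """shift in tool axes (mm) and turn (units of 5 deg) to xyz with tool y along yaw(rad, mod pi)"""
    p,r=tool();M=r.as_matrix();d=M.T@(np.array(xyz)-p)*1000
    t=M.T@np.array([np.cos(yaw),np.sin(yaw),0]);a=np.degrees(np.arctan2(-t[0],t[1]))
    a=(a+90)%180-90
    s=ctrl.get_state();print('t',round(s['time'],2),'pos',p,'shift',d.round(1),'turn',round(a/5,2),'or',round((a-np.sign(a)*180)/5,2),'j7',round(s['joint_positions'][6],2))
    print('tool axes\n',M)
E
python3 - <<'E'
from h import *
for c in ['top','side']:
    P,u,v=cloud(np.load(c+'0d.npy'),ctrl.camera_model(c))
    def box(x0,x1,y0,y1,z0,z1): return P[(P[:,0]>x0)&(P[:,0]<x1)&(P[:,1]>y0)&(P[:,1]<y1)&(P[:,2]>z0)&(P[:,2]<z1)]
    q=box(.45,.7,-.25,.2,.127,.2)
    q=q[~((np.hypot(q[:,0]-.68,q[:,1]+.255)<.08)|(np.hypot(q[:,0]-.394,q[:,1]+.028)<.06))]
    w=np.linalg.svd(q-q.mean(0),full_matrices=False)[2][0]; w*=np.sign(w[1])
    print(c,'tongs',len(q),q.min(0),q.max(0),w,np.degrees(np.arctan2(w[1],w[0])))
    t=(q-q.mean(0))@w
    n=np.array([-w[1],w[0],0])
    for a in np.arange(-.18,.19,.04):
        k=q[(t>=a)&(t<a+.04)]
        if len(k): nn=(k-q.mean(0))@n; print(round(a+.02,2),len(k),k.mean(0),'mid',round((nn.min()+nn.max())/2,4),'w',round(np.ptp(nn),4),'z',k[:,2].min(),k[:,2].max())
    print('mean',q.mean(0),'t',t.min(),t.max())
    b=box(.38,.58,.13,.29,.002,.02); r=cv2.minAreaRect(b[:,:2].astype(np.float32)*1000);print('base',r,len(b))
    b=box(.38,.58,.13,.29,.03,.075);print('saddles',cv2.minAreaRect(b[:,:2].astype(np.float32)*1000),len(b))
    for lo,hi in((.38,.478),(.478,.58)):
        k=b[(b[:,0]>lo)&(b[:,0]<hi)]
        if len(k)>5: print(k.mean(0),cv2.fitLine(k[:,:2].astype(np.float32),cv2.DIST_HUBER,0,.01,.01).ravel())
p,r=tool();print(p,r.as_matrix())
E
```

```text
top tongs 700 [ 0.5097 -0.1931  0.1271] [0.6421 0.1315 0.1576] [0.2973 0.9543 0.0298] 72.69844603403189
-0.16 63 [ 0.519  -0.1618  0.1339] mid -0.0023 w 0.0141 z 0.12714501832213165 0.14316330125653742
-0.12 68 [ 0.5294 -0.1246  0.1348] mid -0.0027 w 0.021 z 0.12722481433309119 0.14106830155189165
-0.08 75 [ 0.5408 -0.0865  0.1351] mid -0.003 w 0.0279 z 0.12756069242175538 0.14191800098129925
-0.04 75 [ 0.5518 -0.0479  0.1365] mid -0.0027 w 0.0349 z 0.12724368922094986 0.14404919441135178
0.0 80 [ 0.5648 -0.0108  0.1369] mid -0.0035 w 0.0403 z 0.1274477595700847 0.14526512666068703
0.04 95 [0.579  0.0269 0.1374] mid -0.0039 w 0.0496 z 0.1271940725432832 0.14559424480501737
0.08 105 [0.5895 0.0663 0.1403] mid -0.0047 w 0.0572 z 0.12716338008960526 0.15319701131047125
0.12 127 [0.5997 0.1039 0.1427] mid -0.0049 w 0.0653 z 0.1273186893582856 0.1576168188672089
0.16 6 [0.612  0.1227 0.14  ] mid -0.0045 w 0.062 z 0.1290705702209547 0.14528787674834143
mean [ 0.5652 -0.0104  0.1378] t -0.19095121797274792 0.14166710541369293
base ((479.9535217285156, 209.81483459472656), (159.7974700927734
[... 934 characters left out ...]
71242023158332
0.08 464 [0.6054 0.0969 0.1416] mid 0.0015 w 0.0645 z 0.12701687571780662 0.15662264085961097
0.12 90 [0.6105 0.1203 0.1386] mid 0.0009 w 0.066 z 0.12748267822584558 0.15135458933379503
mean [0.5807 0.0202 0.137 ] t -0.22531174317453279 0.10956599287162146
base ((481.07415771484375, 218.85787963867188), (200.21510314941406, 126.29967498779297), 16.255542755126953) 3440
saddles ((479.705322265625, 214.85107421875), (90.03520202636719, 105.224609375), 85.112548828125) 697
[0.4295 0.2242 0.048 ] [0.0988 0.9951 0.4313 0.2497]
[0.5286 0.2146 0.0461] [0.1017 0.9948 0.5286 0.219 ]
[0.2295 0.6082 0.2416] [[-0.9356  0.353   0.0001]
 [ 0.353   0.9356  0.0001]
 [-0.      0.0001 -1.    ]]
```

```bash
python3 - <<'E'
from h import *
goal([.5694,-.0204,.24],np.radians(162))
E
```

```text
t 1.2 pos [0.2295 0.6082 0.2416] shift [-539.9 -468.1    1.5] turn 17.47 or -18.53 j7 -0.06
tool axes
 [[-0.9356  0.353   0.0001]
 [ 0.353   0.9356  0.0001]
 [-0.      0.0001 -1.    ]]
```

```bash
python3 -m crank '[{"tx":-45,"ty":-39,"tz":0,"turn":1.4},{"tx":-90,"ty":-78,"tz":0,"turn":2.9},{"tx":-135,"ty":-117,"tz":0,"turn":4.4},{"tx":-180,"ty":-156,"tz":0,"turn":5.9},{"tx":-225,"ty":-195,"tz":0,"turn":7.5}]' 65 30; python3 - <<'E'
from h import *
goal([.5694,-.0204,.24],np.radians(162))
E
```

```text
time: 1.82
position: [0.372, 0.3445, 0.2419]
tool_rot: [1.533, 2.742, 0.002]
ft_force: [0.8, 0.0, 0.6]
grip_width: 0.749
grip_force: 0.0
t 1.82 pos [0.372  0.3445 0.2419] shift [-414.3  -22.8    1.7] turn 9.91 or -26.09 j7 -0.25
tool axes
 [[-0.5236  0.852   0.0006]
 [ 0.852   0.5235  0.0008]
 [ 0.0004  0.001  -1.    ]]
```

```bash
python3 -m crank '[{"tx":-60,"ty":-3,"turn":2},{"tx":-120,"ty":-6,"turn":4},{"tx":-180,"ty":-9,"turn":6},{"tx":-240,"ty":-13,"turn":8},{"tx":-300,"ty":-16,"turn":9.9}]'; python3 - <<'E'
from h import *
goal([.5694,-.0204,.24],np.radians(162))
E
```

```text
t 1.82 pos [0.372  0.3445 0.2419] shift [-414.3  -22.8    1.7] turn 9.91 or -26.09 j7 -0.25
tool axes
 [[-0.5236  0.852   0.0006]
 [ 0.852   0.5235  0.0008]
 [ 0.0004  0.001  -1.    ]]$[0]: bad value
```

All four values have to be in each row.

```bash
python3 -m crank '[{"tx":-60,"ty":-3,"tz":0,"turn":2},{"tx":-120,"ty":-6,"tz":0,"turn":4},{"tx":-180,"ty":-9,"tz":0,"turn":6},{"tx":-240,"ty":-13,"tz":0,"turn":8},{"tx":-300,"ty":-16,"tz":0,"turn":9.9}]'; python3 - <<'E'
from h import *
goal([.5694,-.0204,.24],np.radians(162))
E
```

```text
time: 2.45
position: [0.5165, 0.0813, 0.242]
tool_rot: [-2.541, -1.847, -0.002]
ft_force: [1.1, 0.1, -1.0]
grip_width: 0.749
grip_force: 0.0
t 2.45 pos [0.5165 0.0813 0.242 ] shift [-80.4  81.7   2. ] turn 0.01 or -35.99 j7 -0.5
tool axes
 [[ 0.3086  0.9512  0.0011]
 [ 0.9512 -0.3086  0.0009]
 [ 0.0012  0.0008 -1.    ]]
```

```bash
python3 -m crank '[{"tx":-40,"ty":41,"tz":0,"turn":0},{"tx":-80,"ty":82,"tz":0,"turn":0},{"tx":-80,"ty":82,"tz":0,"turn":0}]'; python3 - <<'E'
from h import *
goal([.5694,-.0204,.132],np.radians(162))
m=ctrl.camera_model('wrist');p,d=ctrl.get_image('wrist');cv2.imwrite('pics/w1.png',p[:,:,::-1])
for n in ['tongs','tub_rim','lid_centre','lid_bar_end']: print(n,[(np.round(r['xyz'],4).tolist(),round(r['confidence'],2)) for r in ctrl.mark_of('wrist',n)][:3])
P,u,v=cloud(d,m);print(d.min(),d.max(),m['origin'])
w=np.array([np.cos(np.radians(72)),np.sin(np.radians(72)),0]);n=np.array([-w[1],w[0],0]);c=np.array([.5694,-.0204,.118])
q=P-c;a=q@w;b=q@n
for t in np.arange(-.05,.06,.02):
    k=(abs(a-t)<.004)&(abs(b)<.045)&(q[:,2]>.01)&(q[:,2]<.04)
    if k.sum(): print(round(t,2),k.sum(),'perp',b[k].min(),b[k].max(),'mid',(b[k].min()+b[k].max())/2,'ztop',P[k,2].max())
E
```

```text
time: 2.82
position: [0.5706, -0.0243, 0.2418]
tool_rot: [2.542, 1.841, -0.002]
ft_force: [-0.2, 0.5, -0.0]
grip_width: 0.748
grip_force: 0.0
t 2.83 pos [ 0.5706 -0.0243  0.2418] shift [  3.6  -2.6 109.8] turn -0.04 or 35.96 j7 -0.25
tool axes
 [[ 0.3121  0.95    0.0011]
 [ 0.95   -0.3121 -0.0032]
 [-0.0027  0.002  -1.    ]]
tongs []
tub_rim [([0.5672, -0.0075, 0.1175], 0.96)]
lid_centre [([0.5659, -0.0078, 0.1122], 0.88)]
lid_bar_end [([0.5483, -0.0573, 0.1124], 0.74), ([0.5665, -0.0107, 0.1169], 0.72)]
0.0 0.4723906 [0.5944 0.0506 0.385 ]
-0.05 135 perp -0.012954040463914957 0.017490088570607683 mid 0.0022680240533463633 ztop 0.14096223748785053
-0.03 145 perp -0.014729982873002168 0.019444487973227675 mid 0.0023572525501127537 ztop 0.14099399394065032
-0.01 158 perp -0.016317608370945345 0.02149848284344607 mid 0.0025904372362503623 ztop 0.14189890125062293
0.01 167 perp -0.01786561626215695 0.023226480556863455 mid 0.002680432147353253 ztop 0.1424378647887181
0.03 188 perp -0.019504866499743097 0.024945648545734184 mid 0.002720391022995544 ztop 0.1428137088025076
0.05 224 perp -0.021390130967004407 0.02684574383189341 mid 0.0027278064324445014 ztop 0.1443915300050724
```

View pics/w1.png

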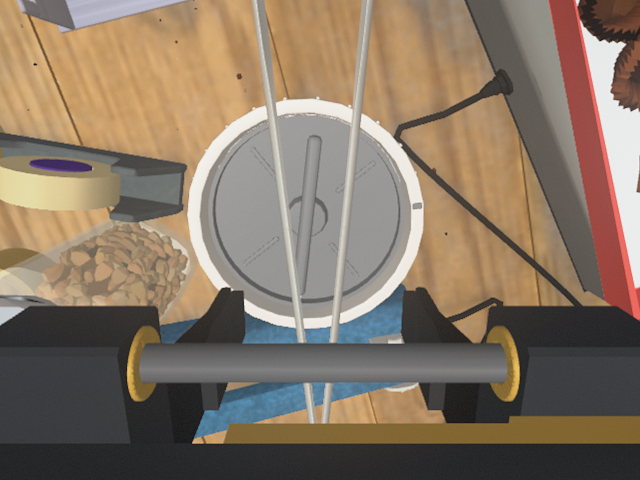

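The wrist view shows the two tong legs crossing the tub, symmetric about x≈312. The grip bar runs from (315,140) to (303,290), and the rim mark is at (417,205). The tongs sit 2.6 mm off my estimate, so I'll correct that.

```bash
python3 - <<'E'
from h import *
goal([.5665,-.0205,.132],np.radians(162))
m=ctrl.camera_model('wrist');p,d=ctrl.get_image('wrist')
P,u,v=cloud(d,m);I=(v==205)&(abs(u-417)<3)
q=P[I].mean(0);c=np.array([.5665,-.0078]);print('mark',q,np.degrees(np.arctan2(*(q[:2]-c)[::-1])))
# rim circle
k=(P[:,2]>.112)&(P[:,2]<.124)&(abs(np.hypot(P[:,0]-c[0],P[:,1]-c[1])-.072)<.008)
A=np.c_[P[k,:2],np.ones(k.sum())];s=np.linalg.lstsq(A,-(P[k,:2]**2).sum(1),rcond=None)[0];print('rim centre',-s[:2]/2)
# bar
c=-s[:2]/2
k=(np.hypot(P[:,0]-c[0],P[:,1]-c[1])<.056)&(P[:,2]>.107)&(P[:,2]<.1165)
print('bar',k.sum(),cv2.minAreaRect((P[k,:2]*1000).astype(np.float32)),np.median(P[k,2]),cv2.fitLine(P[k,:2].astype(np.float32),cv2.DIST_HUBER,0,.01,.01).ravel())
x0,x1,y0,y1=180,430,90,330
cv2.imwrite('pics/w2.png',cv2.resize(p[y0:y1,x0:x1,::-1],None,fx=2.4,fy=2.4,interpolation=cv2.INTER_CUBIC))
E
```

```text
t 3.08 pos [ 0.5693 -0.0163  0.2415] shift [ -5.   -1.4 109.5] turn 0.1 or -35.9 j7 -0.25
tool axes
 [[ 0.3009  0.9537 -0.0002]
 [ 0.9537 -0.3009  0.0009]
 [ 0.0008 -0.0005 -1.    ]]
mark [ 0.6325 -0.0119  0.1178] -3.595669839340442
rim centre [ 0.5636 -0.0089]
bar 2185 ((564.0975341796875, -9.401111602783203), (105.65489959716797, 22.606616973876953), 74.25023651123047) 0.112270571053803 [ 0.4087  0.9127  0.5661 -0.0037]
```

View pics/w2.png

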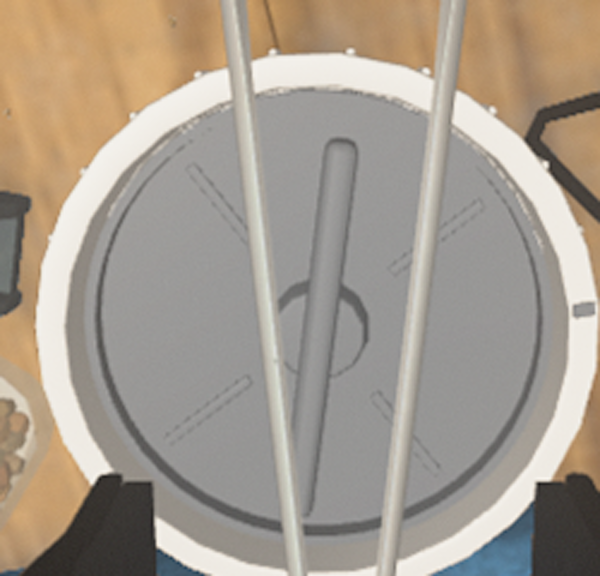

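```bash
python3 -m crank '[{"tx":-3,"ty":-2.5,"tz":40,"turn":0},{"tx":-3,"ty":-2.5,"tz":75,"turn":0},{"tx":-3,"ty":-2.5,"tz":100,"turn":0},{"tx":-3,"ty":-2.5,"tz":109,"turn":0},{"tx":-3,"ty":-2.5,"tz":109,"turn":0}]'; python3 - <<'E'
from h import *
goal([.5665,-.0205,.132],np.radians(162))
E
```

```text
time: 3.75
position: [0.5663, -0.0196, 0.1327]
tool_rot: [-2.535, -1.855, 0.0]
ft_force: [-0.4, -0.3, 0.1]
grip_width: 0.75
grip_force: 0.0
t 3.75 pos [ 0.5663 -0.0196  0.1327] shift [-0.8  0.5  0.7] turn 0.08 or -35.92 j7 -0.2
tool axes
 [[ 0.3025  0.9532 -0.0002]
 [ 0.9532 -0.3025  0.0002]
 [ 0.0001 -0.0002 -1.    ]]
```

```bash
python3 -m crank '[{"tx":0,"ty":0,"tz":0,"turn":0},{"tx":0,"ty":0,"tz":0,"turn":0},{"tx":0,"ty":0,"tz":0,"turn":0},{"tx":0,"ty":0,"tz":0,"turn":0},{"tx":0,"ty":0,"tz":0,"turn":0}]' 20 30; python3 -m crank '[{"tx":0,"ty":0,"tz":0,"turn":0},{"tx":0,"ty":0,"tz":-15,"turn":0},{"tx":0,"ty":0,"tz":-40,"turn":0},{"tx":0,"ty":0,"tz":-75,"turn":0},{"tx":0,"ty":0,"tz":-110,"turn":0}]'
```

```text
time: 4.38
position: [0.5667, -0.0203, 0.1331]
tool_rot: [2.536, 1.854, 0.001]
ft_force: [-0.2, 0.2, 2.1]
grip_width: 0.444
grip_force: 29.8
time: 5.0
position: [0.566, -0.0204, 0.244]
tool_rot: [-2.536, -1.853, 0.001]
ft_force: [0.2, 0.6, -0.1]
grip_width: 0.447
grip_force: 29.8
```

```bash
python3 - <<'E'
from h import *
goal([.479,.2142,.24],np.radians(84.6))
for c in ['side','top']:
    p,d=ctrl.get_image(c);P,u,v=cloud(d,ctrl.camera_model(c))
    w=np.array([np.cos(np.radians(72.3)),np.sin(np.radians(72.3)),0]);n=np.array([-w[1],w[0],0])
    q=P-[.5664,-.0204,0];a=q@w;b=q@n
    for t in np.arange(-.18,.17,.03):
        k=(abs(a-t)<.006)&(abs(b)<.045)&(P[:,2]>.2)&(P[:,2]<.262)
        if k.sum()>3: print(c,round(t,2),k.sum(),'mid',(b[k].min()+b[k].max())/2,'z',P[k,2].min(),P[k,2].max())
E
```

```text
t 5.0 pos [ 0.566  -0.0204  0.244 ] shift [ 197.1 -154.1    4. ] turn 15.54 or -20.46 j7 -0.25
tool axes
 [[ 0.3038  0.9527 -0.0004]
 [ 0.9527 -0.3038 -0.0001]
 [-0.0002 -0.0003 -1.    ]]
side -0.09 28 mid 0.001707053419223871 z 0.23382689981514487 0.24865080075720297
side -0.06 22 mid 0.01282910294232362 z 0.23715827127760208 0.2496799458904237
side -0.03 38 mid -0.013331085880330013 z 0.23295141916347334 0.2510863117948426
side 0.0 146 mid 0.006064296691743649 z 0.22579348043545694 0.26186080296737857
side 0.03 73 mid 0.0010887382559197148 z 0.23557944576894246 0.2531182771354334
side 0.06 84 mid 0.0002850538540079186 z 0.23749392329362556 0.25396019698297423
side 0.09 129 mid 0.0005621026268869244 z 0.2324051612057837 0.2598207885794951
side 0.12 188 mid 0.000733939363852 z 0.2279104431213338 0.2617614185377245
side 0.15 96 mid 0.000821450791825936 z 0.23690499425015754 0.26102273285799493
top -0.18 10 mid -0.001046797324978148 z 0.2316387702531013 0.25111598351053943
top -0.15 33 mid -0.00037099873212062106 z 0.2358973551638075 0.25663892431687185
top -0.12 40 mid -0.0008222752154281141 z 0.23155108547950687 0.25431937472892097
top -0.09 36 mid -0.0006900110686955587 z 0.23420989883886123 0.25730843126072744
top -0.06 23 mid -0.001380346747540155 z 0.23731368068784664 0.2557835209057848
top 0.09 36 mid -0.0008146811729277757 z 0.23973741247852365 0.2612804672079605
top 0.12 42 mid -0.000989513220279072 z 0.2338581367216752 0.2612902204787133
top 0.15 19 mid -0.0007695158695046923 z 0.2409040376535514 0.2619471037014718
```

```bash
python3 -m crank '[{"tx":20,"ty":-15,"tz":0,"turn":1.8},{"tx":44,"ty":-34,"tz":0,"turn":3.6},{"tx":69,"ty":-54,"tz":0,"turn":5.4},{"tx":94,"ty":-73,"tz":0,"turn":7.2},{"tx":118,"ty":-92,"tz":0,"turn":9}]'; python3 - <<'E'
from h import *
goal([.479,.2142,.24],np.radians(84.6))
E
```

```text
time: 5.72
position: [0.5135, 0.1209, 0.242]
tool_rot: [3.054, 0.734, -0.002]
ft_force: [0.5, 0.1, -0.3]
grip_width: 0.448
grip_force: 29.8
t 5.72 pos [0.5135 0.1209 0.242 ] shift [ 11.7 -98.8   2. ] turn 6.49 or -29.51 j7 -1.35
tool axes
 [[ 0.8907  0.4545 -0.0011]
 [ 0.4545 -0.8907 -0.0004]
 [-0.0012 -0.0001 -1.    ]]
```

```bash
python3 -m crank '[{"tx":3,"ty":-25,"tz":0,"turn":1.7},{"tx":6,"ty":-50,"tz":0,"turn":3.3},{"tx":9,"ty":-75,"tz":0,"turn":5},{"tx":12,"ty":-99,"tz":0,"turn":6.5},{"tx":12,"ty":-99,"tz":0,"turn":6.5}]';python3 -m crank '[{"tx":0,"ty":0,"tz":20,"turn":0},{"tx":0,"ty":0,"tz":60,"turn":0},{"tx":0,"ty":0,"tz":80,"turn":0},{"tx":0,"ty":0,"tz":80,"turn":0},{"tx":0,"ty":0,"tz":80,"turn":0}]'; python3 - <<'E'
from h import *
goal([.479,.2142,.07],np.radians(84.6))
for c in ['top','side']:
    p,d=ctrl.get_image(c);cv2.imwrite(f'pics/{c}1.png',p[:,:,::-1])
    for n in ['rest_saddle','tongs']:print(c,n,[(np.round(r['xyz'],4).tolist(),round(r['confidence'],2)) for r in ctrl.mark_of(c,n)][:2])
goal([.479,.2142,.07],np.radians(84.6))
E
```

```text
time: 6.35
position: [0.4784, 0.2152, 0.2419]
tool_rot: [3.138, -0.133, -0.002]
ft_force: [-0.2, -0.8, -0.7]
grip_width: 0.448
grip_force: 29.8
time: 6.98
position: [0.4806, 0.2129, 0.1635]
tool_rot: [-3.138, 0.142, -0.002]
ft_force: [-0.0, 0.0, -0.3]
grip_width: 0.443
grip_force: 29.8
t 6.97 pos [0.4806 0.2129 0.1635] shift [-1.8 -1.1 93.5] turn 0.05 or -35.95 j7 -2.09
tool axes
 [[ 0.9959 -0.0902  0.0013]
 [-0.0902 -0.9959  0.0003]
 [ 0.0013 -0.0005 -1.    ]]
top rest_saddle [([0.4798, 0.2137, 0.0528], 0.9)]
top tongs []
side rest_saddle [([0.4792, 0.2102, 0.0516], 0.89)]
side tongs [([0.4634, 0.2133, 0.1454], 0.77)]
t 7.28 pos [0.4801 0.2137 0.1633] shift [-1.2 -0.3 93.3] turn 0.05 or -35.95 j7 -2.09
tool axes
 [[ 0.996  -0.0898  0.0011]
 [-0.0898 -0.996   0.0007]
 [ 0.001  -0.0008 -1.    ]]
```

View pics/side1.png

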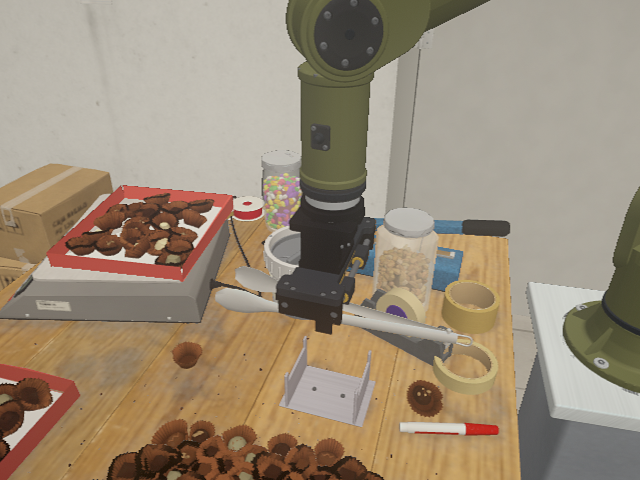

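Side view: the tongs are held roughly level over the rest at (330,390), with the joined end at (460,340) clear of the chocolate at (425,398). I'll lower them now.

```bash
python3 -m crank '[{"tx":-1,"ty":0,"tz":40,"turn":0},{"tx":-1,"ty":0,"tz":70,"turn":0},{"tx":-1,"ty":0,"tz":84,"turn":0},{"tx":-1,"ty":0,"tz":86,"turn":0},{"tx":-1,"ty":0,"tz":86,"turn":0}]';python3 -m crank '[{"tx":0,"ty":0,"tz":2,"turn":0},{"tx":0,"ty":0,"tz":4,"turn":0},{"tx":0,"ty":0,"tz":4,"turn":0}]'; python3 -m crank '[{"tx":0,"ty":0,"tz":2,"turn":0},{"tx":0,"ty":0,"tz":4,"turn":0},{"tx":0,"ty":0,"tz":4,"turn":0}]'
```

```text
time: 7.9
position: [0.4795, 0.2141, 0.0776]
tool_rot: [-3.137, 0.142, -0.002]
ft_force: [-0.2, -0.0, -0.6]
grip_width: 0.444
grip_force: 29.8
time: 8.28
position: [0.4787, 0.2137, 0.0727]
tool_rot: [-3.138, 0.142, -0.0]
ft_force: [-0.0, 0.4, -0.7]
grip_width: 0.445
grip_force: 29.8
time: 8.65
position: [0.4785, 0.2136, 0.0683]
tool_rot: [3.138, -0.142, -0.001]
ft_force: [-0.3, -0.1, -0.6]
grip_width: 0.447
grip_force: 29.8
```

```bash
python3 -m crank '[{"tx":0,"ty":0,"tz":1,"turn":0},{"tx":0,"ty":0,"tz":2,"turn":0},{"tx":0,"ty":0,"tz":2,"turn":0}]'; python3 -m crank '[{"tx":0,"ty":0,"tz":1,"turn":0},{"tx":0,"ty":0,"tz":1.5,"turn":0},{"tx":0,"ty":0,"tz":1.5,"turn":0}]'
```

```text
time: 9.02
position: [0.4787, 0.2136, 0.0665]
tool_rot: [3.138, -0.142, -0.0]
ft_force: [0.2, 0.2, -0.6]
grip_width: 0.444
grip_force: 29.8
time: 9.4
position: [0.4787, 0.2137, 0.0651]
tool_rot: [-3.138, 0.142, -0.0]
ft_force: [0.7, -0.0, -1.0]
grip_width: 0.447
grip_force: 29.8
```

```bash
python3 -m crank '[{"tx":0,"ty":0,"tz":1,"turn":0},{"tx":0,"ty":0,"tz":1.5,"turn":0},{"tx":0,"ty":0,"tz":1.5,"turn":0}]'; python3 - <<'E'
from h import *
p,d=ctrl.get_image('side');cv2.imwrite('pics/side2.png',cv2.resize(p[220:460,180:500,::-1],None,fx=2.4,fy=2.4,interpolation=cv2.INTER_CUBIC))
E
```

```text
time: 9.78
position: [0.4789, 0.2138, 0.0646]
tool_rot: [-3.138, 0.142, -0.0]
ft_force: [-2.5, -2.0, 8.2]
grip_width: 0.443
grip_force: 30.0
```

View pics/side2.png

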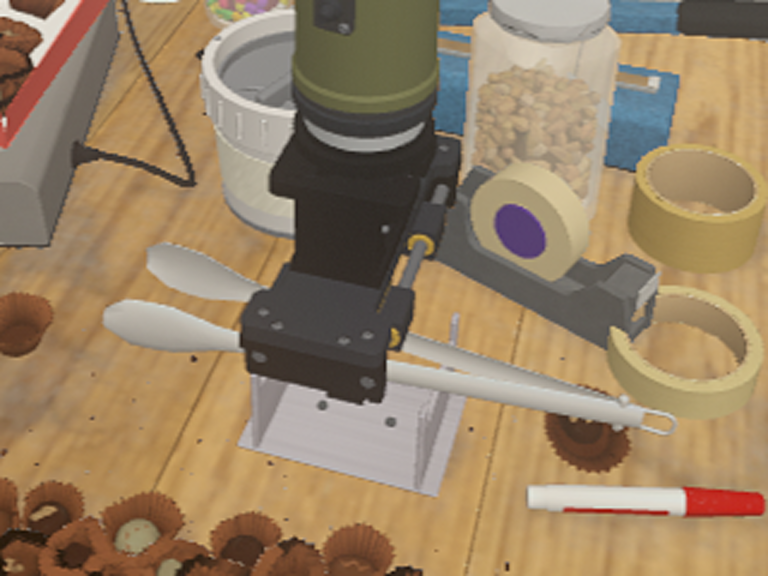

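Contact registers at 8 N with the legs between the ears; the near saddle's ear shows at (455,325). I'll release slowly and rise.

```bash
python3 -m crank '[{"tx":0,"ty":0,"tz":0,"turn":0},{"tx":0,"ty":0,"tz":0,"turn":0},{"tx":0,"ty":0,"tz":0,"turn":0},{"tx":0,"ty":0,"tz":0,"turn":0}]' 62 30;python3 -m crank '[{"tx":0,"ty":0,"tz":-15,"turn":0},{"tx":0,"ty":0,"tz":-60,"turn":0},{"tx":0,"ty":0,"tz":-120,"turn":0},{"tx":0,"ty":0,"tz":-170,"turn":0},{"tx":0,"ty":0,"tz":-170,"turn":0}]';  python3 - <<'E'
from h import *
p,d=ctrl.get_image('side');cv2.imwrite('pics/side3.png',cv2.resize(p[220:460,180:500,::-1],None,fx=2.4,fy=2.4,interpolation=cv2.INTER_CUBIC))
P,u,v=cloud(d,ctrl.camera_model('side'))
w=np.array([np.cos(np.radians(-5.4)),np.sin(np.radians(-5.4)),0]);n=np.array([-w[1],w[0],0])
q=P-[.479,.2142,0];a=q@w;b=q@n
for t in np.arange(-.18,.17,.03):
        k=(abs(a-t)<.006)&(abs(b)<.04)&(P[:,2]>.04)&(P[:,2]<.11)
        if k.sum()>3: print(round(t,2),k.sum(),'perp',b[k].min(),b[k].max(),'z',P[k,2].min(),P[k,2].max())
goal([.5645,-.0088,.24],np.radians(162))
E
```

```text
time: 10.32
position: [0.4787, 0.2137, 0.0634]
tool_rot: [3.138, -0.142, -0.0]
ft_force: [-0.2, -0.1, 0.1]
grip_width: 0.702
grip_force: 0.0
time: 10.95
position: [0.4814, 0.2147, 0.2394]
tool_rot: [-3.132, 0.142, -0.013]
ft_force: [-0.6, 0.3, -0.5]
grip_width: 0.709
grip_force: 0.0
-0.18 36 perp -0.001912128797925879 0.0017754933788486076 z 0.048686973644844866 0.067156043266966
-0.15 117 perp -0.004702700788436163 0.007712628816649599 z 0.046258402214565786 0.07290103814662052
-0.12 127 perp -0.008520348155429491 0.010101210130201942 z 0.052309556537784685 0.07025483059967486
-0.09 145 perp -0.012201146549785729 0.013305735383176536 z 0.05270693737119114 0.07041646897713716
-0.06 155 perp -0.014163976302262278 0.01663778693820894 z 0.05270310535464495 0.07218648874609812
-0.03 152 perp -0.016944225514909605 0.019699013174326877 z 0.05450582175997243 0.07266696003152673
0.0 144 perp -0.01995081899822501 0.020977695512874105 z 0.055074774335593824 0.07348959430207536
0.03 140 perp -0.02180266338696138 0.02469084784393065 z 0.05684074999986943 0.0747280441499143
0.06 131 perp -0.02448493011715455 0.027337134071083426 z 0.05766475073248534 0.07576473959267527
0.09 202 perp -0.027109938538706024 0.029736548455096955 z 0.05345372782614488 0.08427653049210881
0.12 283 perp -0.030622225352074102 0.03255261517527534 z 0.04954440620829914 0.08949097369189818
0.15 76 perp -0.03211796890703981 0.0341113995438924 z 0.0572780288771525 0.08056763586653559
t 11.0 pos [0.48   0.2141 0.2366] shift [104.3 214.4  -3.8] turn -15.44 or 20.56 j7 -2.11
tool axes
 [[ 0.9959 -0.0904  0.0045]
 [-0.0904 -0.9959  0.0033]
 [ 0.0042 -0.0037 -1.    ]]
```

View pics/side3.png

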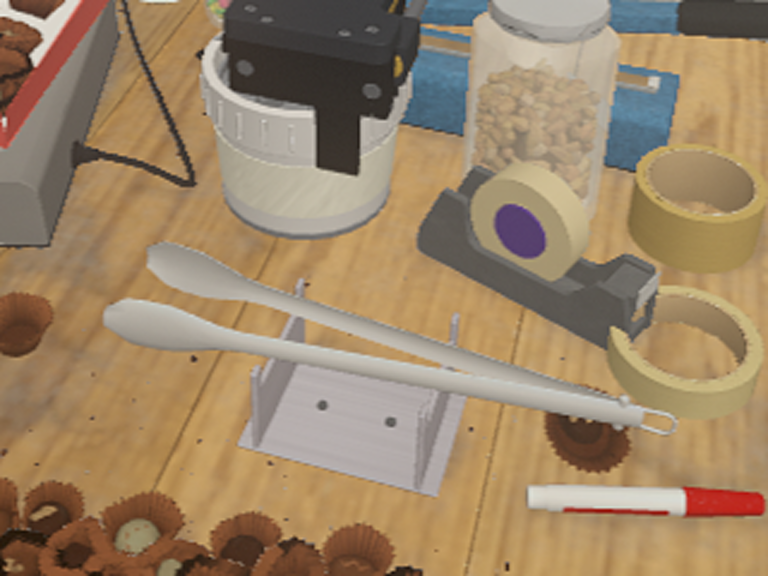

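The tongs lie level in both saddles. The legs cross the plates at (280,350) and (435,380), and the chocolate is untouched. Moving to the tub.

```bash
python3 -m crank '[{"tx":14,"ty":28,"tz":0,"turn":-2},{"tx":28,"ty":56,"tz":-1,"turn":-4},{"tx":42,"ty":85,"tz":-2,"turn":-6},{"tx":56,"ty":114,"tz":-3,"turn":-8},{"tx":68,"ty":140,"tz":-4,"turn":-10}]' 40 30; python3 - <<'E'
from h import *
goal([.5645,-.0088,.24],np.radians(161.5))
E
```

```text
time: 11.62
position: [0.5332, 0.0666, 0.2363]
tool_rot: [-2.901, -1.205, 0.004]
ft_force: [0.3, -0.4, -0.2]
grip_width: 0.463
grip_force: 0.0
t 11.62 pos [0.5332 0.0666 0.2363] shift [-31.4  75.4  -3.7] turn -5.28 or 30.72 j7 -0.92
tool axes
 [[ 0.7056  0.7086 -0.0023]
 [ 0.7086 -0.7056 -0.0009]
 [-0.0022 -0.001  -1.    ]]
```

```bash
python3 -m crank '[{"tx":-10,"ty":25,"tz":-1,"turn":-1.8},{"tx":-20,"ty":50,"tz":-2,"turn":-3.6},{"tx":-31,"ty":75,"tz":-3,"turn":-5.3},{"tx":-31,"ty":75,"tz":-3,"turn":-5.3},{"tx":-31,"ty":75,"tz":-3,"turn":-5.3}]'; cat > lid.py <<'E'
from h import *
def look(name=None):
    m=ctrl.camera_model('wrist');p,d=ctrl.get_image('wrist')
    if name: cv2.imwrite(name,p[:,:,::-1])
    for n in ['tub_rim','lid_centre','lid_bar_end']: print(n,[(np.round(r['xyz'],4).tolist(),round(r['confidence'],2)) for r in ctrl.mark_of('wrist',n)][:2])
    P,u,v=cloud(d,m);c=np.array([.5655,-.0082])
    for _ in range(3):
        k=(P[:,2]>.114)&(P[:,2]<.122)&(abs(np.hypot(P[:,0]-c[0],P[:,1]-c[1])-.072)<.008)
        r=cv2.fitEllipse((P[k,:2]*1000).astype(np.float32)); c=np.array(r[0])/1000
    print('rim',r)
    f=(np.hypot(P[:,0]-c[0],P[:,1]-c[1])<.055)
    flat=np.median(P[f,2]);k=f&(P[:,2]>flat+.0145)&(P[:,2]<.125)
    r=cv2.minAreaRect((P[k,:2]*1000).astype(np.float32));l=cv2.fitLine(P[k,:2].astype(np.float32),cv2.DIST_HUBER,0,.01,.01).ravel()
    print('bar',r,'ang',np.degrees(np.arctan2(l[1],l[0])),l[2:],'flat',flat,'top',np.median(P[k,2]))
E
python3 - <<'E'
from lid import *
look('pics/w3.png')
goal([.5645,-.0088,.24],np.radians(161.5))
E
```

```text
time: 12.25
position: [0.564, -0.006, 0.2396]
tool_rot: [-2.552, -1.829, 0.002]
ft_force: [0.6, 0.4, 0.1]
grip_width: 0.461
grip_force: 0.0
tub_rim [([0.5674, -0.009, 0.1189], 0.6)]
lid_centre [([0.5656, -0.0058, 0.1137], 0.8)]
lid_bar_end [([0.5465, -0.0573, 0.1122], 0.7)]
rim ((563.4859008789062, -8.551679611206055), (141.1103973388672, 142.37049865722656), 72.43415069580078)Traceback (most recent call last):
  File "<stdin>", line 2, in <module>
  File "lid.py", line 13, in look
    r=cv2.minAreaRect((P[k,:2]*1000).astype(np.float32));l=cv2.fitLine(P[k,:2].astype(np.float32),cv2.DIST_HUBER,0,.01,.01).ravel()
                                                           ~~~~~~~~~~~^^^^^^^^^^^^^^^^^^^^^^^^^^^^^^^^^^^^^^^^^^^^^^^^^^^^^
cv2.error: OpenCV(4.12.0) /io/opencv/modules/imgproc/src/linefit.cpp:50: error: (-215:Assertion failed) count > 0 in function 'fitLine2D_wods'
```

View pics/w3.png

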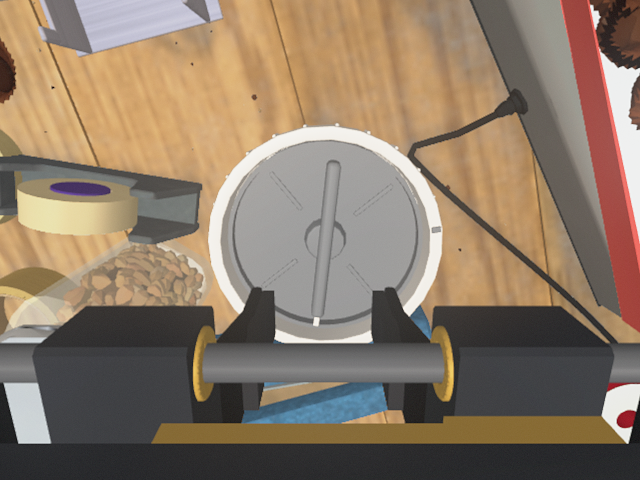

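The pointer is at (317,322) on the near end of the bar, and the bar's far end is at (333,163). The rim mark is at (436,230). I'll convert the pixels by ray-plane intersection.

```bash
cat >> h.py <<'E'
def ray(uv,z,m):
    K=np.array(m['intrinsics']);o=np.array(m['orientation']);r=R.from_rotvec(o) if o.ndim==1 else R.from_matrix(o)
    d=r.apply([(uv[0]-K[0,2])/K[0,0],(uv[1]-K[1,2])/K[1,1],1]);c=np.array(m['origin']);return c+d*(z-c[2])/d[2]
E
python3 - <<'E'
from h import *
m=ctrl.camera_model('wrist')
a=ray((333,165),.1125,m);b=ray((317.5,319),.1125,m);k=ray((436,230),.118,m);c=(a+b)/2
print(a,b,c,np.linalg.norm(a-b),'bar',np.degrees(np.arctan2(*(a-b)[1::-1])))
e=[ray(x,.118,m)[:2] for x in((209,240),(441,240),(325,126))];print(e)
print('mark',k,np.degrees(np.arctan2(*(k-[.5645,-.0085,0])[1::-1])))
p,d=ctrl.get_image('wrist');P,u,v=cloud(d,m);I=np.zeros(d.shape);I[v,u]=P[:,2]
for x in((327,220),(322,280),(380,240),(280,260),(436,215)):print(x,I[x[1]-1:x[1]+2,x[0]-1:x[0]+2].mean())
goal([c[0],c[1],.24],np.arctan2(*(a-b)[1::-1])+np.pi/2)
E
```

```text
[0.5851 0.0377 0.1125] [ 0.5416 -0.0597  0.1125] [ 0.5634 -0.011   0.1125] 0.1066141099484823 bar 65.92432483379338
[array([0.4945, 0.0184]), array([ 0.6361, -0.0294]), array([0.5879, 0.0617])]
mark [ 0.6348 -0.0219  0.118 ] -10.826377283630087
(327, 220) 0.11291120768248991
(322, 280) 0.11306034908574675
(380, 240) 0.09483352950647413
(280, 260) 0.09478782276436787
(436, 215) 0.11821617186821601
t 12.5 pos [ 0.5645 -0.0059  0.2405] shift [-5.2  0.6  0.5] turn 1.09 or -34.91 j7 -0.29
tool axes
 [[ 0.3191  0.9477 -0.0002]
 [ 0.9477 -0.3191  0.0004]
 [ 0.0003 -0.0003 -1.    ]]
```

```bash
sed -i 's/flat=np.median(P\[f,2\]).*/f\&=P[:,2]<.125;flat=np.median(P[f,2]);k=f\&(P[:,2]>flat+.0145)/' lid.py; cat >> lid.py <<'E'
    hsv=cv2.cvtColor(p,cv2.COLOR_RGB2HSV).astype(int);val=hsv[v,u,2]
    rr=np.hypot(P[:,0]-c[0],P[:,1]-c[1]);k=(abs(rr-.0715)<.003)&(abs(P[:,2]-.118)<.005)
    g=k&(val<np.median(val[k])-60);q=P[g];print('mark',g.sum(),np.median(q,0),'px',np.median(u[g]),np.median(v[g]),'ang',np.degrees(np.arctan2(*(np.median(q,0)[:2]-c)[::-1])))
    return p
E
python3 - <<'E'
from lid import *
look('pics/w4.png')
m=ctrl.camera_model('wrist');print(m['origin'],m['orientation'],ray((436,230),.118,m))
goal([.5645,-.0088,.24],np.radians(161.5))
E
```

```text
tub_rim []
lid_centre [([0.5651, -0.0077, 0.1124], 0.8)]
lid_bar_end [([0.5432, -0.0562, 0.114], 0.93)]
rim ((563.4393920898438, -8.568480491638184), (141.1727294921875, 142.3653106689453), 74.60623931884766)
bar ((563.3140869140625, -9.172565460205078), (106.5961685180664, 8.995230674743652), 65.22895050048828) ang 65.19921 [ 0.5644 -0.0067] flat 0.09509660531060687 top 0.11242924932420004
mark 228 [ 0.5617 -0.0611  0.1161] px 336.0 330.0 ang -91.91849982989446
[0.5892 0.0676 0.384 ] [ 2.8174 -0.4642 -0.067 ] [ 0.6351 -0.0231  0.118 ]
t 12.7 pos [ 0.5647 -0.0067  0.2407] shift [-2.1  0.5  0.7] turn -0.03 or 35.97 j7 -0.29
tool axes
 [[ 0.3199  0.9475  0.0002]
 [ 0.9475 -0.3199  0.0002]
 [ 0.0002  0.0001 -1.    ]]
```

```bash
python3 - <<'E'
from h import *
goal([.564,-.0086,.127],np.radians(155.2))
E
```

```text
t 12.7 pos [ 0.5647 -0.0067  0.2407] shift [ -2.1  -0.1 113.7] turn 1.23 or -34.77 j7 -0.29
tool axes
 [[ 0.3199  0.9475  0.0002]
 [ 0.9475 -0.3199  0.0002]
 [ 0.0002  0.0001 -1.    ]]
```

```bash
python3 -m crank '[{"tx":-2,"ty":0,"tz":40,"turn":1.2},{"tx":-2,"ty":0,"tz":80,"turn":1.2},{"tx":-2,"ty":0,"tz":105,"turn":1.2},{"tx":-2,"ty":0,"tz":108,"turn":1.2},{"tx":-2,"ty":0,"tz":108,"turn":1.2}]' 30 30;  python3 - <<'E'
from h import *
goal([.564,-.0086,.127],np.radians(155.2))
E
```

```text
time: 13.32
position: [0.5647, -0.0089, 0.1334]
tool_rot: [2.644, 1.695, 0.002]
ft_force: [0.4, -0.7, -0.1]
grip_width: 0.347
grip_force: 0.0
t 13.32 pos [ 0.5647 -0.0089  0.1334] shift [-0.  -0.7  6.4] turn 0.02 or -35.98 j7 -0.34
tool axes
 [[ 0.4175  0.9087  0.0012]
 [ 0.9087 -0.4175  0.0001]
 [ 0.0006  0.001  -1.    ]]
```

```bash
python3 -m crank '[{"tx":0,"ty":-0.7,"tz":3,"turn":0},{"tx":0,"ty":-0.7,"tz":6,"turn":0},{"tx":0,"ty":-0.7,"tz":6,"turn":0},{"tx":0,"ty":-0.7,"tz":6,"turn":0}]'; python3 -m crank '[{"tx":0,"ty":0,"tz":0,"turn":0},{"tx":0,"ty":0,"tz":0,"turn":0},{"tx":0,"ty":0,"tz":0,"turn":0},{"tx":0,"ty":0,"tz":0,"turn":0}]' 0 40
```

```text
time: 13.82
position: [0.5635, -0.0085, 0.1267]
tool_rot: [2.645, 1.696, 0.0]
ft_force: [-0.8, 0.1, 0.1]
grip_width: 0.344
grip_force: 0.0
time: 14.32
position: [0.5642, -0.0089, 0.1267]
tool_rot: [2.644, 1.694, 0.002]
ft_force: [2.7, -0.3, -2.1]
grip_width: 0.091
grip_force: 40.0
```

```bash
python3 -m crank '[{"tx":0,"ty":0,"tz":0.1,"turn":1},{"tx":0,"ty":0,"tz":0.2,"turn":2},{"tx":0,"ty":0,"tz":0.4,"turn":3},{"tx":0,"ty":0,"tz":0.5,"turn":4},{"tx":0,"ty":0,"tz":0.5,"turn":4}]'; python3 - <<'E'
from lid import *
s=ctrl.get_state();print(s['torque'],s['ft_force'])
goal([.564,-.0086,.127],np.radians(135.2))
for c in ['top','wrist']:
  ctrl.get_image(c);print(c,[(np.round(r['xyz'],4).tolist(),round(r['confidence'],2)) for r in ctrl.mark_of(c,'lid_bar_end')][:2])
E
```

```text
time: 14.95
position: [0.5645, -0.0092, 0.1263]
tool_rot: [2.897, 1.211, 0.003]
ft_force: [4.9, -1.6, -4.8]
grip_width: 0.095
grip_force: 40.0
[-0.484  -1.0413  0.0752] [ 4.9236 -1.5907 -4.7559]
t 14.95 pos [ 0.5645 -0.0092  0.1263] shift [ 0.  -0.8 -0.7] turn 0.03 or -35.97 j7 -0.68
tool axes
 [[ 0.7025  0.7117  0.0026]
 [ 0.7117 -0.7025 -0.001 ]
 [ 0.0011  0.0026 -1.    ]]
top [([0.5281, -0.0494, 0.1115], 0.68)]
wrist [([0.5292, -0.0479, 0.1115], 0.92), ([0.5664, -0.0054, 0.1128], 0.25)]
```

```bash
python3 -m crank '[{"tx":0.5,"ty":0.9,"tz":0.8,"turn":1},{"tx":0.5,"ty":0.9,"tz":1.0,"turn":2.2},{"tx":0.5,"ty":0.9,"tz":1.2,"turn":3.4},{"tx":0.5,"ty":0.9,"tz":1.4,"turn":4.6},{"tx":0.5,"ty":0.9,"tz":1.5,"turn":6}]'; python3 - <<'E'
from lid import *
s=ctrl.get_state();print(s['torque'],s['ft_force'])
goal([.564,-.0086,.127],np.radians(105.2))
E
```

```text
time: 15.78
position: [0.5649, -0.0096, 0.1255]
tool_rot: [3.113, 0.416, 0.002]
ft_force: [0.7, -2.3, 2.5]
grip_width: 0.093
grip_force: 40.1
[-0.5396 -0.2388  0.098 ] [ 0.6745 -2.3469  2.4613]
t 15.78 pos [ 0.5649 -0.0096  0.1255] shift [-0.6 -1.2 -1.6] turn 0.0 or -36.0 j7 -1.18
tool axes
 [[ 0.965   0.2623  0.0011]
 [ 0.2623 -0.965  -0.0006]
 [ 0.0009  0.0008 -1.    ]]
```

```bash
python3 -m crank '[{"tx":0,"ty":0.4,"tz":0,"turn":1.2},{"tx":0,"ty":0.4,"tz":0.2,"turn":2.6},{"tx":0,"ty":0.4,"tz":0.4,"turn":4},{"tx":0,"ty":0.4,"tz":0.5,"turn":5.5},{"tx":0,"ty":0.4,"tz":0.6,"turn":7}]'; python3 - <<'E'
from lid import *
s=ctrl.get_state();print(s['torque'],s['ft_force'])
goal([.564,-.0086,.127],np.radians(70.2))
E
```

```text
time: 16.4
position: [0.5649, -0.0102, 0.1247]
tool_rot: [3.094, -0.541, 0.001]
ft_force: [0.6, -2.6, 1.7]
grip_width: 0.094
grip_force: 40.1
[-0.659  -0.1603  0.1652] [ 0.6483 -2.5617  1.7464]
t 16.4 pos [ 0.5649 -0.0102  0.1247] shift [-1.4 -1.2 -2.3] turn -0.0 or 36.0 j7 -1.76
tool axes
 [[ 0.9407 -0.3391  0.0008]
 [-0.3391 -0.9407 -0.0009]
 [ 0.001   0.0006 -1.    ]]
```

```bash
python3 -m crank '[{"tx":0,"ty":0.4,"tz":0.1,"turn":1.5},{"tx":0,"ty":0.4,"tz":0.3,"turn":3.2},{"tx":0,"ty":0.4,"tz":0.5,"turn":4.9},{"tx":0,"ty":0.4,"tz":0.7,"turn":6.6},{"tx":0,"ty":0.4,"tz":0.9,"turn":8}]'; python3 - <<'E'
from lid import *
s=ctrl.get_state();print(s['torque'],s['ft_force'])
goal([.564,-.0086,.127],np.radians(30.2))
E
```

```text
time: 17.02
position: [0.5644, -0.0109, 0.1238]
tool_rot: [2.722, -1.566, 0.001]
ft_force: [0.1, -2.6, 3.1]
grip_width: 0.091
grip_force: 40.1
[-0.6739  0.1024  0.1279] [ 0.0683 -2.63    3.1188]
t 17.02 pos [ 0.5644 -0.0109  0.1238] shift [-2.2 -0.8 -3.2] turn -0.01 or 35.99 j7 -2.41
tool axes
 [[ 0.5025 -0.8646  0.    ]
 [-0.8646 -0.5025 -0.0011]
 [ 0.0009  0.0005 -1.    ]]
```

```bash
python3 -m crank '[{"tx":0,"ty":0,"tz":0,"turn":0},{"tx":0,"ty":0,"tz":0,"turn":0},{"tx":0,"ty":0,"tz":-15,"turn":0},{"tx":0,"ty":0,"tz":-60,"turn":0},{"tx":0,"ty":0,"tz":-110,"turn":-1}]' 30 40; python3 -m crank '[{"tx":0,"ty":0,"tz":0,"turn":-2},{"tx":0,"ty":0,"tz":0,"turn":-4},{"tx":0,"ty":0,"tz":0,"turn":-6},{"tx":0,"ty":0,"tz":0,"turn":-8},{"tx":0,"ty":0,"tz":0,"turn":-10}]';python3 -m crank '[{"tx":0,"ty":0,"tz":0,"turn":-2},{"tx":0,"ty":0,"tz":0,"turn":-4},{"tx":0,"ty":0,"tz":0,"turn":-6},{"tx":0,"ty":0,"tz":0,"turn":-8},{"tx":0,"ty":0,"tz":0,"turn":-10}]';python3 -m crank '[{"tx":0,"ty":0,"tz":0,"turn":-2},{"tx":0,"ty":0,"tz":0,"turn":-4},{"tx":0,"ty":0,"tz":0,"turn":-6},{"tx":0,"ty":0,"tz":0,"turn":-8},{"tx":0,"ty":0,"tz":0,"turn":-10}]';python3 -m crank '[{"tx":0,"ty":0,"tz":0,"turn":-2},{"tx":0,"ty":0,"tz":0,"turn":-4},{"tx":0,"ty":0,"tz":0,"turn":-5},{"tx":0,"ty":0,"tz":0,"turn":-5},{"tx":0,"ty":0,"tz":0,"turn":-5}]'; python3 - <<'E'
from lid import *
look('pics/w5.png')
goal([.564,-.0086,.122],np.radians(30.2))
E
```

```text
time: 17.65
position: [0.5635, -0.0094, 0.2343]
tool_rot: [2.792, -1.438, -0.003]
ft_force: [0.9, 0.1, 0.2]
grip_width: 0.338
grip_force: 0.0
time: 18.27
position: [0.564, -0.0094, 0.2337]
tool_rot: [-3.139, 0.117, 0.001]
ft_force: [0.1, -0.3, -0.8]
grip_width: 0.347
grip_force: 0.0
time: 18.9
position: [0.564, -0.0095, 0.2337]
tool_rot: [-2.894, -1.22, 0.0]
ft_force: [0.3, 0.5, 0.5]
grip_width: 0.348
grip_force: 0.0
time: 19.52
position: [0.564, -0.0095, 0.2337]
tool_rot: [-2.108, -2.329, -0.0]
ft_force: [0.1, 0.8, -0.3]
grip_width: 0.342
grip_force: 0.0
time: 20.15
position: [0.5643, -0.0095, 0.2334]
tool_rot: [-1.564, -2.724, -0.0]
ft_force: [-0.1, -0.1, 0.7]
grip_width: 0.347
grip_force: 0.0
tub_rim [([0.5667, -0.009, 0.1178], 0.68)]
lid_centre [([0.5653, -0.0076, 0.1074], 0.84)]
lid_bar_end [([0.539, 0.0315, 0.1091], 0.91)]
rim ((562.26611328125, -8.83500862121582), (140.75326538085938, 142.3312225341797), 120.36402893066406)
bar ((562.5418701171875, -9.586185455322266), (8.754720687866211, 107.06632995605469), 30.430057525634766) ang -59.527622 [ 0.5612 -0.007 ] flat 0.09228366395122237 top 0.10963685497576225
mark 144 [ 0.5986 -0.0658  0.1157] px 326.5 334.0 ang -57.48176357377125
t 20.35 pos [ 0.5643 -0.0095  0.2331] shift [  1.    0.2 111.1] turn 0.02 or -35.98 j7 0.58
tool axes
 [[-0.5046  0.8633 -0.    ]
 [ 0.8633  0.5046  0.0001]
 [ 0.0001  0.     -1.    ]]
```

View pics/w5.png

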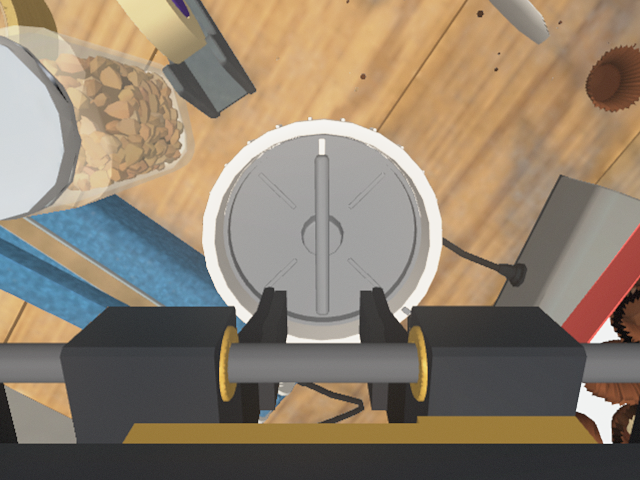

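The pointer end is now at (321,145), the bar is vertical in the image and aligned with the tool, and the mark is at (407,312). Regrasping.

```bash
python3 -c "
from h import *
k=ray((407,312),.118,ctrl.camera_model('wrist'));print(k,np.degrees(np.arctan2(*(k-[.5640,-.0088,0])[1::-1])))"; python3 -m crank '[{"tx":0.5,"ty":0,"tz":40,"turn":0},{"tx":0.5,"ty":0,"tz":80,"turn":0},{"tx":0.5,"ty":0,"tz":105,"turn":0},{"tx":0.5,"ty":0,"tz":109.5,"turn":0},{"tx":0.5,"ty":0,"tz":109.5,"turn":0}]'; python3 -m crank '[{"tx":0,"ty":0,"tz":0,"turn":0},{"tx":0,"ty":0,"tz":0,"turn":0},{"tx":0,"ty":0,"tz":0,"turn":0},{"tx":0,"ty":0,"tz":0,"turn":0}]' 0 40
```

```text
[ 0.6353 -0.0221  0.118 ] -10.58614127401129
time: 20.98
position: [0.5646, -0.0092, 0.1242]
tool_rot: [1.563, 2.725, 0.0]
ft_force: [-0.7, -0.6, 0.5]
grip_width: 0.343
grip_force: 0.0
time: 21.48
position: [0.5638, -0.0096, 0.1241]
tool_rot: [-1.563, -2.724, 0.001]
ft_force: [-3.8, -1.6, 6.2]
grip_width: 0.096
grip_force: 40.0
```

```bash
python3 -m crank '[{"tx":0,"ty":-0.4,"tz":0,"turn":1},{"tx":0,"ty":-0.4,"tz":0.1,"turn":2.5},{"tx":0,"ty":-0.4,"tz":0.3,"turn":4},{"tx":0,"ty":-0.4,"tz":0.5,"turn":5.5},{"tx":0,"ty":-0.4,"tz":0.7,"turn":7}]';python3 -m crank '[{"tx":0,"ty":0,"tz":0.2,"turn":1.4},{"tx":0,"ty":0,"tz":0.3,"turn":2.8},{"tx":0,"ty":0,"tz":0.5,"turn":4.2},{"tx":0,"ty":0,"tz":0.6,"turn":5.6},{"tx":0,"ty":0,"tz":0.8,"turn":7}]'; python3 - <<'E'
from lid import *
s=ctrl.get_state();print(s['torque'],s['ft_force'])
goal([.564,-.0086,.122],np.radians(-39.8))
E
```

```text
time: 22.1
position: [0.5639, -0.0096, 0.1234]
tool_rot: [2.314, 2.124, 0.0]
ft_force: [-1.7, -1.1, 3.3]
grip_width: 0.095
grip_force: 40.0
time: 22.72
position: [0.5641, -0.0097, 0.1226]
tool_rot: [2.846, 1.33, 0.001]
ft_force: [-1.5, -0.4, 4.1]
grip_width: 0.1
grip_force: 40.0
[-0.3207  0.5453  0.1515] [-1.4667 -0.366   4.1005]
t 22.73 pos [ 0.5641 -0.0097  0.1226] shift [ 0.7 -0.8  0.6] turn -0.02 or 35.98 j7 -0.54
tool axes
 [[ 0.6413  0.7673  0.0008]
 [ 0.7673 -0.6413 -0.0002]
 [ 0.0004  0.0007 -1.    ]]
```

```bash
python3 -m crank '[{"tx":0,"ty":0,"tz":0.2,"turn":1.4},{"tx":0,"ty":0,"tz":0.4,"turn":2.8},{"tx":0,"ty":0,"tz":0.5,"turn":4.2},{"tx":0,"ty":0,"tz":0.7,"turn":5.6},{"tx":0,"ty":0,"tz":0.8,"turn":7}]';python3 -m crank '[{"tx":0,"ty":0,"tz":0.1,"turn":1},{"tx":0,"ty":0,"tz":0.2,"turn":2},{"tx":0,"ty":0,"tz":0.3,"turn":3},{"tx":0,"ty":0,"tz":0.4,"turn":3.7},{"tx":0,"ty":0,"tz":0.4,"turn":4.2}]'; python3 - <<'E'
from lid import *
s=ctrl.get_state();print(s['torque'],s['ft_force'])
goal([.564,-.0086,.122],np.radians(-95.8))
E
```

```text
time: 23.35
position: [0.5642, -0.0098, 0.1218]
tool_rot: [3.114, 0.413, 0.002]
ft_force: [-1.3, -1.2, 3.4]
grip_width: 0.092
grip_force: 40.1
time: 23.98
position: [0.5642, -0.01, 0.1214]
tool_rot: [3.137, -0.158, 0.002]
ft_force: [-1.0, -2.1, 3.6]
grip_width: 0.097
grip_force: 40.0
[-0.3655  0.4869  0.1179] [-1.0446 -2.1225  3.6273]
t 23.98 pos [ 0.5642 -0.01    0.1214] shift [-0.4 -1.3 -0.6] turn 0.01 or -35.99 j7 -1.44
tool axes
 [[ 0.995  -0.1003  0.001 ]
 [-0.1003 -0.995  -0.0007]
 [ 0.0011  0.0006 -1.    ]]
```

```bash
T='from bench import ctrl;print(ctrl.get_state()["torque"])'; python3 -m crank '[{"tx":0,"ty":0,"tz":0.1,"turn":0.3},{"tx":0,"ty":0,"tz":0.1,"turn":0.6},{"tx":0,"ty":0,"tz":0.1,"turn":0.6}]'|grep -E 'rot|force'; python3 -c "$T"; python3 -m crank '[{"tx":0,"ty":0,"tz":0,"turn":0.2},{"tx":0,"ty":0,"tz":0,"turn":0.4},{"tx":0,"ty":0,"tz":0,"turn":0.4}]'|grep -E 'rot|force'; python3 -c "$T"; python3 -m crank '[{"tx":0,"ty":0,"tz":0,"turn":0.2},{"tx":0,"ty":0,"tz":0,"turn":0.4},{"tx":0,"ty":0,"tz":0,"turn":0.4}]'|grep -E 'rot|force'; python3 -c "$T"
```

```text
tool_rot: [3.132, -0.239, 0.002]
ft_force: [-1.2, -2.4, 5.6]
grip_force: 40.0
[-0.55051722  0.53137457  0.09369499]
tool_rot: [3.127, -0.293, 0.002]
ft_force: [-2.0, -1.9, 5.2]
grip_force: 40.1
[-0.56063236  0.51989712  0.17780024]
tool_rot: [3.122, -0.346, 0.002]
ft_force: [-1.8, -2.9, 5.6]
grip_force: 40.7
[-0.55394655  0.49818748  0.48721264]
```

The torque jumped to 0.49 N·m at -12.6°, so the lid is on its stop. Releasing and verifying.

```bash
python3 -m crank '[{"tx":0,"ty":0,"tz":0,"turn":0},{"tx":0,"ty":0,"tz":0,"turn":0},{"tx":0,"ty":0,"tz":-15,"turn":0},{"tx":0,"ty":0,"tz":-60,"turn":0},{"tx":0,"ty":0,"tz":-120,"turn":0}]' 30 40; python3 -m crank '[{"tx":0,"ty":0,"tz":0,"turn":0},{"tx":0,"ty":0,"tz":0,"turn":0},{"tx":0,"ty":0,"tz":0,"turn":0}]'; python3 - <<'E'
from lid import *
look('pics/w6.png')
for c in ['top','side']:
    p,d=ctrl.get_image(c)
    for n in ['tongs','nut_jar','sweets_jar','empty_cup','chocolate_lone','tub','lid_bar_end']:print(c,n,[(np.round(r['xyz'],4).tolist(),round(r['confidence'],2)) for r in ctrl.mark_of(c,n)][:1])
E
```

```text
time: 25.72
position: [0.5629, -0.0092, 0.2418]
tool_rot: [3.122, -0.347, -0.003]
ft_force: [1.7, 0.9, 0.4]
grip_width: 0.343
grip_force: 0.0
time: 26.1
position: [0.563, -0.0091, 0.2396]
tool_rot: [3.122, -0.346, -0.003]
ft_force: [-0.8, 0.6, 0.0]
grip_width: 0.344
grip_force: 0.0
tub_rim [([0.5667, -0.0121, 0.1185], 0.93)]
lid_centre [([0.563, -0.008, 0.1065], 0.65)]
lid_bar_end [([0.6169, -0.0212, 0.1054], 0.83)]
rim ((564.3649291992188, -9.956716537475586), (142.17218017578125, 142.23745727539062), 75.40022277832031)
bar ((564.1726684570312, -9.873245239257812), (8.976510047912598, 106.8109130859375), 80.7568359375) ang -9.268048 [ 0.5673 -0.0104] flat 0.08930146992656698 top 0.10665061783660146
mark 74 [ 0.6332 -0.0208  0.1186] px 317.0 126.0 ang -8.97045410588671
top tongs [([0.461, 0.2139, 0.0434], 0.74)]
top nut_jar [([0.3932, -0.0266, -0.0023], 0.91)]
top sweets_jar [([0.677, -0.256, -0.0002], 0.79)]
top empty_cup [([0.7058, 0.199, -0.002], 0.48)]
top chocolate_lone [([0.339, 0.1965, 0.001], 0.65)]
top tub [([0.5655, -0.0102, -0.0016], 0.56)]
top lid_bar_end []
side tongs [([0.464, 0.2142, 0.0474], 0.64)]
side nut_jar [([0.3924, -0.0278, -0.0034], 0.63)]
side sweets_jar [([0.6822, -0.2549, 0.0006], 0.56)]
side empty_cup [([0.7103, 0.1944, 0.0027], 0.83)]
side chocolate_lone [([0.3371, 0.1982, 0.0005], 0.83)]
side tub [([0.5649, -0.0093, 0.003], 0.97)]
side lid_bar_end [([0.617, -0.0196, 0.1078], 0.9)]
```

View pics/w6.png

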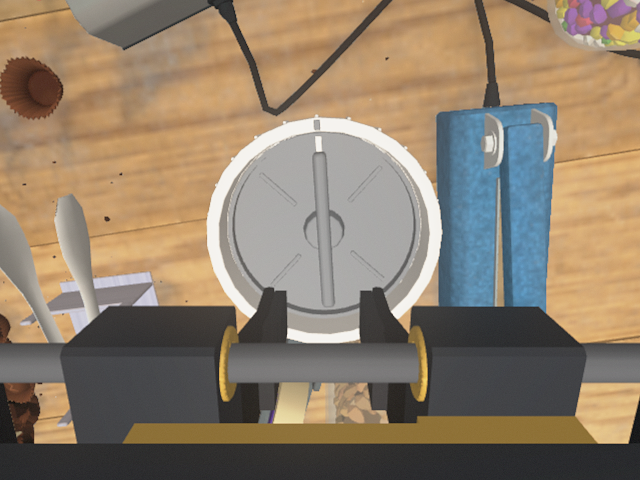

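The pointer (319,145) stands at the rim mark (317,126): bar -9.3° against mark -9.0°. The bar top is at 0.107 m, so the lid is home. The tongs are still on the rest and nothing else has moved.

```bash
python3 -c "
from bench import ctrl
print(ctrl.close_job())"
```

```text
the job is handed in; nothing more can be done
None
```

The tongs lie level in both saddles of the rest, the lid is screwed home against its stop with its pointer at the rim mark, the tub, jars, cup and chocolate measured unmoved within camera accuracy, and I handed the job in at about 27 s; no verdict was returned.

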